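# Snap the cover cap into its housing with the hand pusher

## Task

One of the two square aluminium housings has its round cover cap still standing proud on the three spring catches. Pick up the upright hand pusher, press that cap straight down with its foot (not with the fingers) until the cap snaps under the catches and sits fully home, then stand the pusher upright on the green bench top again and let go of it.

Things in the scene. Friction and masses are not known exactly. Their poses are not given: they have to be found in the camera images.
- housing: Housing to finish: fixed aluminium block 90x90x26 mm, round recess 46 mm wide, 21 deep in its top. Round it three posts (to 47 mm above the bench, 41 mm from centre, 120 degrees apart) carry sloping sprung steel catches that reach in to 27.5 mm from centre. Origin: centre of underside, on the bench, z up. A like block with its cap already home is near; they may stand either way round.
- cap: Loose round grey plastic cap: flange 60 mm across, 5 thick, over a 43 mm plug 16 long. Origin: centre of the flange's underside, z up; flat top 5 mm above. Starts lying on the catches' slopes, plug end in the recess, origin about 38 mm above the bench. Pressed down near its middle with 10 to 20 N it drops 12 mm, snaps under the catches and stops on the block: origin 26, top 31 mm above the bench.
- pusher: Hand pusher, loose, about 0.2 kg, upright on the bench: dark steel foot 34 mm across, 12 high, under a plain black round handle 24 mm across; whole height 84 mm. Origin: centre of the foot's flat underside, z up along the handle. A fixed monitor, 0.43 m high, stands on the bench between the robot's base and the work: bring the arm over it or round its left end.
Things that resemble listed ones, but are neither listed nor needed, are in the scene too. Leave any orange look-alike of the cap alone.

How it is judged:
By the outcome, as a careful person would: the job done as asked, in the order asked, and still so for the second after the job is handed in, with the robot touching nothing.
It also fails if it takes over 48 s, if anything falls off the work surface, if the arm or the gripper's body presses on something with over 40 N, if the wrist force passes 120 N, or if a joint passes its speed limit or range.

## Robot

A 6-joint arm with a two-finger parallel gripper is mounted at the origin on the work surface; the furniture and walls round the work are solid. World frame = base frame: x ahead of the robot, y to its left, z up, the work surface at z = 0. Lengths are in m, angles in rad, forces in N, time in s.
With the tool pointing down it reaches from about 0.275 to 0.875 m from the base axis. Payload 12.5 kg.
Tool frame: the origin (TCP) lies on the centre line of the jaws, within the pads' length; the fingertips stand r.finger_overhang ahead of it and the grasp point (between the pads) lies 3 mm ahead of it (r.finger_overhang is the distance from the TCP to the fingertips, in m); z points along the fingers, y is the line along which they close (so a half turn about z gives the same grasp; the last joint's range is limited). The gripper opens to 85 mm and grips with 20 to 120 N. Pads are 22 mm wide; open, the fingers measure 114 mm over their backs; the gripper's body (76 mm by 85 mm) begins 54 mm behind the grasp point. The pads swing forward as they close: fully open they stand 13 mm farther back than shut.
Start: joints at [1.256, 0.351, 1.652, -0, 1.139, -0.085], TCP at [0.125, 0.536, 0.253] pointing down, gripper open.
Joint ranges: [-2.75, 2.75], [-0.79, 2.1], [0.01, 2.65], [-1.57, 4.71], [0.07, 3.14], [-2.87, 2.87]. Speed limits (rad/s): [2.22, 2.22, 2.79, 3.14, 3.14, 3.14].

## Interface

Orientations are given as a unit quaternion [x, y, z, w].
In Python, from cell import r, optics gives the robot as it stands. The module is installed in compiled form; this text tells all that it offers. Calls block until the motion is done:
- r.move_to(position, orientation): joint-space move of the TCP to a pose.
- r.move_linear(position, rot=None, vel=0.15): straight line of the TCP; rot=None keeps the orientation; vel is the mean speed in m/s.
- r.set_joints(angles): joint-space move.
- r.set_gripper(opening, squeeze=None): opening from 0.0 (shut) to 1.0 (fully open); squeeze is the grip in N (None keeps the last); returns when the fingers have stopped.
- r.sleep(seconds).
- r.inverse_kinematics(position, orientation): joint angles nearest the present ones, or None.
- optics.get_image(name): name is "scene" or "top" or "wrist"; returns a dict with "pixels" (400x640x3 uint8, red, green, blue), "depth" (400x640 float32, m along the optical axis (not along the pixel's ray), 0 where there is no reading), "fx", "fy", "cx", "cy" (pixels), "camera_from_world" (4x4, takes a point from world to camera coordinates); the wrist camera has in their place "mount" (4x4, takes a point from camera to tool coordinates, whose origin is the TCP and whose axes are the flange's). Camera axes: x right, y down, z forward; pixel columns grow to the right and rows downward; lengths in m; the calibration is good to about 2 mm. The wrist camera is an equidistant fisheye: a pixel r from the principal point sees the ray r / f radians off the axis. A picture is of the moment at which its call begins: read the wrist's pose just before it.
A pose or a line that the arm cannot do raises r.PlanningError and nothing moves.
- r.hand_in(): hands the job in; it is judged then, once.
Readings, each from a call of its own:
- r.current_t(): time.
- r.current_q(): joint angles.
- r.current_qvel(): joint speeds.
- r.current_effort(): joint torques, N m.
- r.current_tool_pos(): TCP position.
- r.current_ee_rot(): TCP orientation.
- r.current_contact_force(): force on the tool from outside, world axes, zero at the start.
- r.current_torque(): the same for the moment, N m.
- r.current_opening(): opening from 0.0 (shut) to 1.0 (fully open).
- r.current_finger_force(): force on a finger pad.
Only numpy, scipy, OpenCV 4.12 (cv2) and the standard library are available. Lean on these libraries where they do the work, as an engineer would, in place of code of your own. Each camera call takes 0.05 s, during which the arm holds its last target. There are 200 camera calls.

## Working session

There is one attempt and no reset: what is moved stays moved. The work goes in short steps, each a Python script; the robot and the scene stay as the last script left them, time stands still between calls to the robot, and variables do not carry over. Pictures are saved under pics/ and viewed, at most 10 in all, crops included, and the job is handed in when it is done.

```bash
mkdir -p pics; cat > h.py <<'E'
import numpy as np, cv2
from cell import r, optics
def pt(im,u,v,z=None):
    """world point of pixel: by depth, or on plane z"""
    T=np.linalg.inv(im["camera_from_world"]); d=np.array([(u-im["cx"])/im["fx"],(v-im["cy"])/im["fy"],1.])
    o=T[:3,3]; w=T[:3,:3]@d
    s=im["depth"][int(round(v)),int(round(u))] if z is None else (z-o[2])/w[2]
    return o+s*w
def cloud(im):
    v,u=np.mgrid[:400,:640]; T=np.linalg.inv(im["camera_from_world"])
    d=np.stack([(u-im["cx"])/im["fx"],(v-im["cy"])/im["fy"],np.ones(u.shape)],-1)*im["depth"][...,None]
    return d@T[:3,:3].T+T[:3,3]
E
python3 - <<'E'
from h import *
print(r.current_t(), r.finger_overhang, r.current_ee_rot())
for n in("scene","top"):
    im=optics.get_image(n); np.save(n+".npy",im,allow_pickle=True)
    cv2.imwrite(f"pics/{n}.png",im["pixels"][...,::-1]); print(n,np.linalg.inv(im["camera_from_world"])[:3].round(2),im["fx"])
E
```

```text
0.0 0.022 [ 1.14668512e-01  9.93403644e-01 -5.64594392e-04 -1.19592457e-04]
scene [[-0.94 -0.19  0.29  0.21]
 [-0.34  0.47 -0.81  0.96]
 [ 0.01 -0.86 -0.51  0.5 ]] 465.92450601796054
top [[-0.03 -0.99  0.12  0.39]
 [-1.    0.03  0.02  0.26]
 [-0.02 -0.12 -0.99  0.9 ]] 389.61960628696613
```

View pics/scene.png

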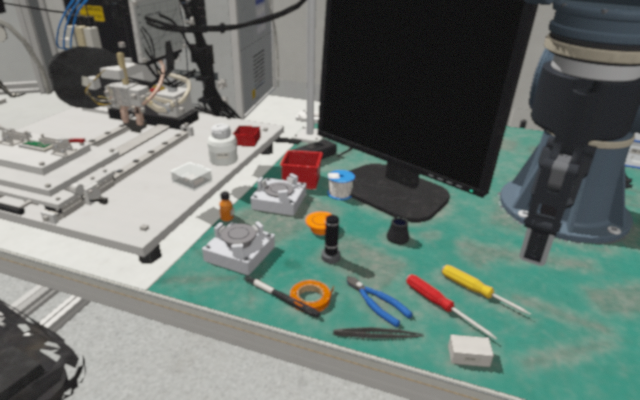

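View pics/top.png

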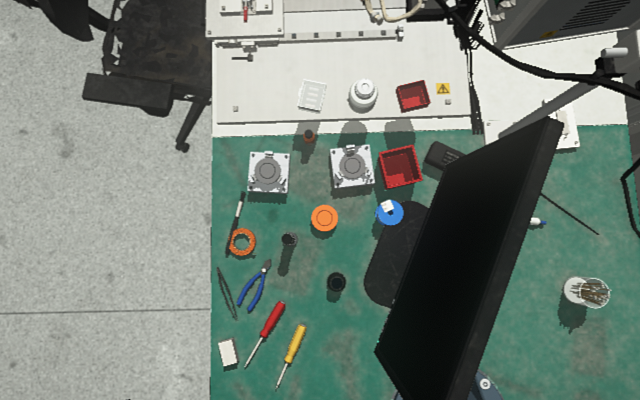

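Two candidate housings, at top (268,173) and (352,165). Two dark candidates: a tall handle with a foot at (289,240), which fits the pusher, and a short cone at (337,283), which doesn't. I'll measure heights and enlarge the view.

```bash
python3 - <<'E'
from h import *
I={n:np.load(n+".npy",allow_pickle=True).item() for n in("scene","top")}
im=I["top"];P=cloud(im)
for (u,v) in [(268,171),(352,165),(289,240),(337,283),(324,218)]:
    q=P[v-25:v+26,u-25:u+26].reshape(-1,3); m=np.abs(q[:,2])<.2; q=q[m]
    print((u,v),"centre",P[v,u].round(3),"z pct",np.percentile(q[:,2],[5,50,90,97,99]).round(3))
for (u,v) in [(268,171),(352,165)]:
    print((P[v-24:v+25:4,u-24:u+25:4,2]*1000).astype(int))
S=cloud(I["scene"])
for (u,v) in [(239,235),(284,185),(332,220),(332,255)]: print("scene",(u,v),S[v,u].round(3))
a=cv2.resize(I["top"]["pixels"][130:260,230:390],(800,650))[:, :,::-1]
b=cv2.resize(I["scene"]["pixels"][160:280,190:350],(800,600),interpolation=cv2.INTER_CUBIC)[:,:,::-1]
cv2.imwrite("pics/c1.png",np.hstack([cv2.resize(a,(400,325)),cv2.resize(b,(400,325),interpolation=cv2.INTER_AREA)]))
E
```

```text
(268, 171) centre [0.551 0.377 0.045] z pct [-0.003  0.025  0.043  0.045  0.047]
(352, 165) centre [0.562 0.188 0.03 ] z pct [-0.002  0.025  0.032  0.044  0.046]
(289, 240) centre [0.396 0.329 0.083] z pct [-0.003 -0.     0.005  0.082  0.084]
(337, 283) centre [0.301 0.231 0.035] z pct [-0.003 -0.     0.01   0.035  0.036]
(324, 218) centre [0.444 0.255 0.015] z pct [-0.003 -0.     0.021  0.022  0.023]
[[ 0 -4 -3  0  0 -5  0 -1  0 -1  0  0  0]
 [-1 -1 -2  3  0 45 47  1  1  1 -1  0  0]
 [-2 -1 27 23 25 24 43 32 24 24 27 25 -2]
 [ 0 -1 25 24 26 44 42 41 24 22 25 26 -1]
 [ 1 -2 25 43 41 46 41 40 44 27 22 22  0]
 [ 0 -2 23 44 43 42 44 44 41 24 26 16 -2]
 [-2  1 25 43 42 42 44 42 40 22 26 10  0]
 [ 0 48 43 41 40 42 44 44 43 24 25  4  1]
 [-2 24 41 38 43 41 41 43 40 42 42 -3  0]
 [-1 25 33 24 23 42 40 23 24 45 24  0 -2]
 [-3 23 23 21 21 26 25 27 24 24 26 -1  0]
 [-2 11 17 19 22 25 30 25 26 26 27 -2  0]
 [ 8 -1  0 -2  1  0  0  0  0  0 -1  0  0]]
[[  0   0   2  -1   0  -1  -2   0   0   0   0   0  -2]
 [  0  -2  -2   0  -1  45  45  -3   0  23  26  -2   0]
 [  0  25  24  25  24  31  41  27  25  24  26   0  -1]
 [  1  27  27  24  24  34  31  24  25  25  23   0   0]
 [  1  25  24  23  31  33  34  29  30  23  25   1  -1]
 [  0  24  27  28  31 898  28  28  32  24  25   2  -1]
 [ -1  26  25  30  29  32  30  28  30  29  23   1   1]
 [ -2  26  24  31  31  30  29  31  28  36  24   1   0]
 [ -3   6  43  44  31  28  29  28  31  39  47  26   0]
 [ -2  -1  29  45  27  26  29  30  22  23  27  24   1]
 [ -1   0  26  24  24  25  27  26  26  26  25  23   0]
 [  1  -2  26  25  28  25  25  20  13   7   1   0   0]
 [  0  -1  -2   0   0   0  -2  -3 898  -1   0  -3  -1]]
scene (239, 235) [0.545 0.389 0.043]
scene (284, 185) [0.553 0.175 0.03 ]
scene (332, 220) [0.393 0.346 0.083]
scene (332, 255) [0.391 0.345 0.012]
```

View pics/c1.png

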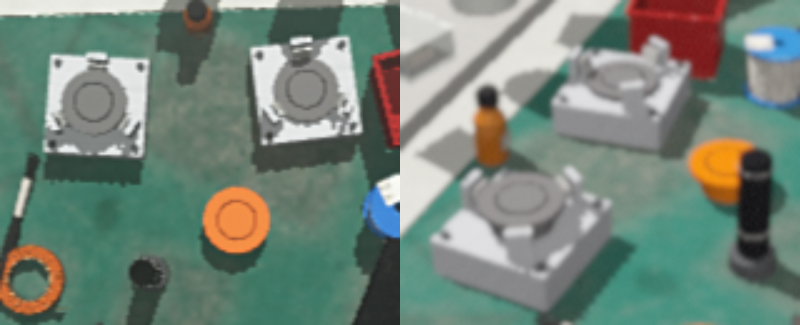

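The left housing (top 268,171; scene 239,235) has its cap top at 43 mm, so it is proud. The other one is at 30 mm, so it is home. The pusher is the tall handle at scene (332,220). Next I'll take precise centres and the monitor footprint.

```bash
python3 - <<'E'
from h import *
from scipy.spatial.transform import Rotation as R
I={n:np.load(n+".npy",allow_pickle=True).item() for n in("scene","top")}
for n,im in I.items():
    P=cloud(im); x,y,z=P[...,0],P[...,1],P[...,2]; rgb=im["pixels"].astype(int); mx=rgb.max(-1)
    def near(a,b,d): return (np.hypot(x-a,y-b)<d)
    m=near(.394,.338,.04)&(z>.077)&(z<.09); print(n,"handle top",m.sum(),P[m].mean(0).round(4),np.ptp(P[m],axis=0).round(3))
    m=near(.394,.338,.04)&(z>.006)&(z<.016)&(mx<110); print(n,"foot",m.sum(),P[m].mean(0).round(4),P[m].min(0).round(3),P[m].max(0).round(3))
    m=near(.548,.38,.035)&(z>.034)&(z<.047); 
    k=cv2.morphologyEx(m.astype(np.uint8),cv2.MORPH_OPEN,np.ones((9,9)))
    c=max(cv2.findContours(k,0,1)[0],key=cv2.contourArea); e=cv2.minEnclosingCircle(c); f=cv2.fitEllipse(c)
    print(n,"cap",e,f, pt(im,*f[0],z=.043).round(4),np.median(P[m],0).round(4))
    m=(z>.1)&(z<.6)&(x>-.1)&(x<.62)&(y<.5)&(mx<60)
    print(n,"mon",m.sum());
    for lo in np.arange(.1,.5,.05):
        q=P[m&(z>lo)&(z<lo+.05)]
        if len(q)>20: print("  z",round(lo,2),"at ymax",q[q[:,1].argmax()].round(2),"at ymin",q[q[:,1].argmin()].round(2),"x",np.percentile(q[:,0],[2,98]).round(2))
for p in [(.39,.34,.06),(.39,.34,.25),(.55,.38,.25),(.55,.38,.1),(.25,.5,.3)]:
  for yaw in (0,45,90,135,-45):
    q=r.inverse_kinematics(list(p),(R.from_euler('z',yaw,degrees=True)*R.from_quat([0,1,0,0])).as_quat().tolist())
    print(p,yaw,None if q is None else np.round(q,2))
E
```

```text
scene handle top 110 [0.3965 0.3394 0.0813] [0.022 0.024 0.006]
scene foot 114 [0.392  0.3453 0.0105] [0.381 0.326 0.006] [0.408 0.354 0.016]
scene cap ((237.0, 233.5), 16.347881317138672) ((237.2457733154297, 233.73179626464844), (20.22014045715332, 33.467506408691406), 85.84765625) [0.5491 0.3864 0.043 ] [0.5486 0.3838 0.0416]
scene mon 30924
  z 0.1 at ymax [0.17 0.17 0.1 ] at ymin [ 0.54 -0.01  0.15] x [0.16 0.53]
  z 0.15 at ymax [0.16 0.16 0.15] at ymin [ 0.54 -0.01  0.19] x [0.16 0.53]
  z 0.2 at ymax [0.11 0.5  0.25] at ymin [ 0.54 -0.01  0.24] x [-0.05  0.53]
  z 0.25 at ymax [0.11 0.5  0.28] at ymin [ 0.53 -0.02  0.29] x [0.15 0.53]
  z 0.3 at ymax [0.1  0.48 0.32] at ymin [ 0.62 -0.08  0.35] x [0.16 0.53]
  z 0.35 at ymax [0.16 0.15 0.35] at ymin [ 0.61 -0.09  0.36] x [0.15 0.51]
  z 0.4 at ymax [0.16 0.15 0.4 ] at ymin [0.23 0.11 0.4 ] x [0.15 0.22]
top handle top 105 [0.3987 0.3351 0.0829] [0.023 0.023 0.01 ]
top foot 54 [0.3976 0.3287 0.0113] [0.383 0.32  0.006] [0.415 0.345 0.015]
top cap ((267.0, 172.5), 14.151071548461914) ((267.79052734375, 172.62332153320312), (19.
[... 1269 characters left out ...]
 0.57  1.32 -0.    1.25 -1.82]
(0.55, 0.38, 0.25) 90 [ 0.53  0.57  1.32 -0.    1.25 -2.61]
(0.55, 0.38, 0.25) 135 None
(0.55, 0.38, 0.25) -45 [ 0.53  0.57  1.32 -0.    1.25 -0.25]
(0.55, 0.38, 0.1) 0 [ 0.53  0.73  1.43 -0.    0.98 -1.04]
(0.55, 0.38, 0.1) 45 [ 0.53  0.73  1.43 -0.    0.98 -1.82]
(0.55, 0.38, 0.1) 90 [ 0.53  0.73  1.43 -0.    0.98 -2.61]
(0.55, 0.38, 0.1) 135 None
(0.55, 0.38, 0.1) -45 [ 0.53  0.73  1.43 -0.    0.98 -0.25]
(0.25, 0.5, 0.3) 0 [ 1.02  0.32  1.57 -0.    1.25 -0.55]
(0.25, 0.5, 0.3) 45 [ 1.02  0.32  1.57 -0.    1.25 -1.33]
(0.25, 0.5, 0.3) 90 [ 1.02  0.32  1.57 -0.    1.25 -2.12]
(0.25, 0.5, 0.3) 135 None
(0.25, 0.5, 0.3) -45 [ 1.02  0.32  1.57 -0.    1.25  0.24]
```

```bash
cat >> h.py <<'E'
from scipy.spatial.transform import Rotation as R
Q=(R.from_euler('z',-45,degrees=True)*R.from_quat([0,1,0,0])).as_quat().tolist()
def wrist():
    T=np.eye(4); T[:3,3]=r.current_tool_pos(); T[:3,:3]=R.from_quat(r.current_ee_rot()).as_matrix()
    im=optics.get_image("wrist"); im["T"]=T@im["mount"]; return im
def wpt(im,u,v,z):
    a=np.array([(u-im["cx"])/im["fx"],(v-im["cy"])/im["fy"]]); t=np.hypot(*a)
    d=np.r_[a/max(t,1e-9)*np.sin(t),np.cos(t)]; w=im["T"][:3,:3]@d; o=im["T"][:3,3]
    return o+(z-o[2])/w[2]*w
def wpix(im,p):
    c=np.linalg.inv(im["T"])@np.r_[p,1]; t=np.arctan2(np.hypot(c[0],c[1]),c[2]); s=t/np.hypot(c[0],c[1])
    return im["cx"]+im["fx"]*c[0]*s, im["cy"]+im["fy"]*c[1]*s
E
python3 - <<'E'
from h import *
r.move_to([.45,.355,.25],Q); print(r.current_t(),r.current_contact_force())
im=wrist(); np.save("w1.npy",im,allow_pickle=True); cv2.imwrite("pics/w1.png",im["pixels"][...,::-1])
print(im["mount"].round(3),wpix(im,[.3976,.337,.084]),wpix(im,[.549,.381,.043]))
E
```

```text
1.4917 [0.25709429 0.65157794 0.30676142]
[[ 0.001 -0.962 -0.274  0.069]
 [ 1.     0.001 -0.001 -0.   ]
 [ 0.001 -0.274  0.962 -0.121]
 [ 0.     0.     0.     1.   ]] (np.float64(267.76272902533015), np.float64(168.68493001828162)) (np.float64(396.94699874696875), np.float64(229.3074480450752))
```

View pics/w1.png

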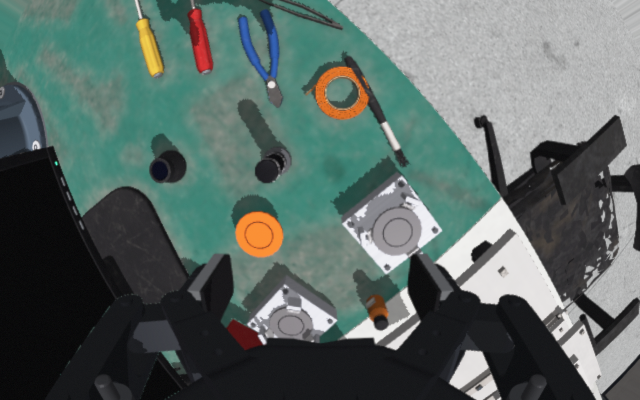

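The wrist view shows the pusher's handle top at about (266,171) and the proud cap's centre at about (397,232), both within 3 px of prediction. I'll refine these two points, then grasp.

```bash
python3 - <<'E'
from h import *
im=np.load("w1.npy",allow_pickle=True).item()
D=im["depth"]; print(wpt(im,266,171,.084),wpt(im,397,232,.043))
# depth masks -> world points
v,u=np.mgrid[:400,:640]; a=np.stack([(u-im["cx"])/im["fx"],(v-im["cy"])/im["fy"]],-1); t=np.linalg.norm(a,axis=-1)+1e-9
d=np.concatenate([a/t[...,None]*np.tan(t)[...,None],np.ones(t.shape+(1,))],-1)*D[...,None]
P=d@im["T"][:3,:3].T+im["T"][:3,3]; np.save("w1P.npy",P)
for c,lo,hi,rad in (((.3976,.337),.078,.09,.03),((.3976,.337),.007,.015,.03),((.549,.381),.037,.046,.028)):
    m=(np.hypot(P[...,0]-c[0],P[...,1]-c[1])<rad)&(P[...,2]>lo)&(P[...,2]<hi)
    e=cv2.minEnclosingCircle(P[m][:,:2].astype(np.float32)) if m.any() else 0
    print(m.sum(),P[m].mean(0).round(4),e)
p=np.r_[(wpt(im,266,171,.084)[:2]+[.3976,.337])/2,.0]
r.move_to([p[0],p[1],.16],Q)
r.move_linear([p[0],p[1],.058],vel=.08)
print(p,r.current_t(),r.current_contact_force())
r.set_gripper(0.0,squeeze=60)
print(r.current_t(),r.current_opening(),r.current_contact_force(),r.current_finger_force(),r.current_tool_pos())
im=wrist(); np.save("w2.npy",im,allow_pickle=True); cv2.imwrite("pics/w2.png",im["pixels"][...,::-1])
E
```

```text
[0.39790726 0.33418698 0.084     ] [0.55159431 0.37889513 0.043     ]
483 [0.398  0.335  0.0837] ((0.3979983627796173, 0.3342338800430298), 0.012464731931686401)
212 [0.3987 0.3413 0.0122] ((0.39777252078056335, 0.33457279205322266), 0.017186760902404785)
1670 [0.5481 0.3811 0.0437] ((0.5490025877952576, 0.3810097575187683), 0.028064709156751633)
[0.39775363 0.33559349 0.        ] 3.4667 [ 0.41012538  0.19145319 -0.36426167]
4.0583 0.26699662667720203 [-1.52068107 -1.33617426  2.46874712] 58.54452073574066 [0.39776875 0.33561198 0.05812026]
```

View pics/w2.png

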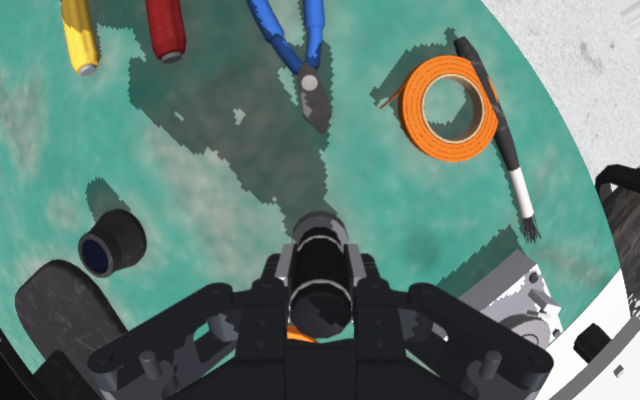

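The pusher is gripped square. Next I'll lift it, carry it over the cap and press in small steps while watching the force.

```bash
python3 - <<'E'
from h import *
r.set_gripper(0.0,squeeze=100)
x,y,z=r.current_tool_pos()
r.move_linear([x,y,.15],vel=.12)
c=np.array([.550,.380])-[.0007,-.0007]
r.move_linear([*c,.15],vel=.15)
r.move_linear([*c,.107],vel=.1)
r.sleep(.2); f0=r.current_contact_force()[2]; print(r.current_t(),f0,r.current_opening())
h=.107
while h>.0865:
    h-=.0015; r.move_linear([*c,h],vel=.03)
    f=r.current_contact_force(); print(round(h,4),round(r.current_tool_pos()[2],4),np.round(f,1),r.current_torque().round(2) if hasattr(r.current_torque(),'round') else '')
    if h<.0915 and f[2]-f0>28 or f[2]-f0>45: break
print(r.current_t(),r.current_opening())
E
```

```text
7.225 -2.042770714730339 0.26039475087093517
0.1055 0.1055 [ 0.7  1.3 -2.2] [ 0.04 -0.01 -0.02]
0.104 0.1039 [ 0.4 -0.2 -2. ] [-0.02 -0.04  0.07]
0.1025 0.1024 [ 1.1 -0.3 -1.4] [-0.06  0.01 -0.01]
0.101 0.1011 [ 0.4  0.5 -1.1] [ 0.07 -0.04  0.01]
0.0995 0.0999 [-0.  -0.1  2.3] [-0.02 -0.05  0.  ]
0.098 0.0987 [0.5 0.7 4.4] [ 0.07 -0.19  0.02]
0.0965 0.0974 [1.  0.8 5.9] [ 0.24 -0.27  0.01]
0.095 0.0949 [0.9 1.  0.5] [ 0.24 -0.29  0.01]
0.0935 0.0929 [ 0.4  0.5 -1.3] [ 0.05 -0.05 -0.01]
0.092 0.0915 [ 0.2 -0.2 -1.4] [-0.02 -0.03  0.01]
0.0905 0.0903 [-0.6 -0.9 -1.5] [0.09 0.04 0.04]
0.089 0.0893 [-1.  -1.   0.8] [-0.04  0.11 -0.01]
0.0875 0.0892 [-4.5 -4.2 15. ] [-0.63  1.   -0.  ]
0.086 0.0891 [-10.   -5.6  27. ] [-1.21  1.89 -0.01]
10.725 0.2543376249957349
```

Force rose to about 8 N, fell away at the snap, then met a hard stop with the foot at 31 mm. I'll lift and check the cap before putting the pusher back.

```bash
python3 - <<'E'
from h import *
x,y,_=r.current_tool_pos()
r.move_linear([x,y,.15],vel=.12)
r.move_linear([.3978,.3356,.15],vel=.15); r.sleep(.2)
print(r.current_t(),r.current_contact_force())
im=optics.get_image("top"); P=cloud(im)
print((P[147:196:4,244:293:4,2]*1000).astype(int))
s=optics.get_image("scene")
a=cv2.resize(im["pixels"][130:260,230:390],(400,325),interpolation=cv2.INTER_CUBIC)
b=cv2.resize(s["pixels"][160:290,190:350],(400,325),interpolation=cv2.INTER_CUBIC)
cv2.imwrite("pics/c2.png",np.hstack([a,b])[...,::-1])
E
```

```text
12.8167 [ 0.19496257 -0.46386582 -1.01392725]
[[ -2   0   0  -2  -1  -1   0   0   0   0  -3   0  -2]
 [  0  -2   1  -1  -2  45  45   0   0   0   0   2   0]
 [ -4  -1  28  25  25  23  41  31  27  24  28  27  -1]
 [  0   0  23  22  25  33  30  24  26  26  26  23   0]
 [  0  -1  26  25  31  29  31  30  31  22  24  23  -1]
 [ -2  -1  24  30  27  32  29  28  30  23  29  17   0]
 [  0  -2  25  27  30  30  31  32  31  28  26  12   0]
 [  2  46  42  32  31  30  31  31  27  27  25   4   0]
 [  0  23  39  37  31  28  28  28  30  43  42   0  -1]
 [ -1  23  35  27  26  27  27 409 418 424 411   0   2]
 [ -2  24  20  24  26  23  26 421 424 426 432 420   0]
 [ -1  12  16  20  23  22 410 425 430 431 435 435 420]
 [  6   0   0  -1 405 415 420 408 434 434 438 440 429]]
```

View pics/c2.png

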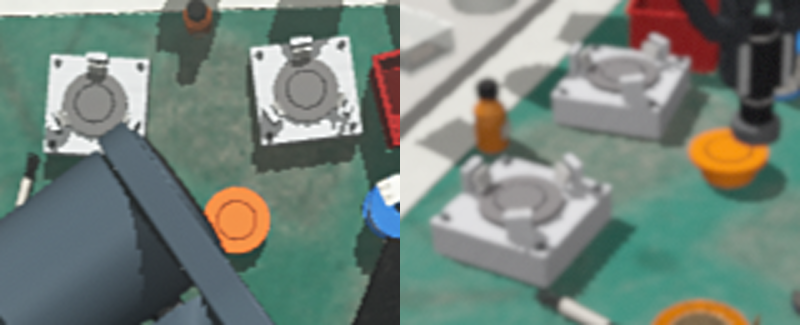

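The target's cap top is level at 30 mm under all three catches, matching the finished housing. The pusher hangs straight in the gripper. Now I'll place it.

```bash
python3 - <<'E'
from h import *
r.move_linear([.3978,.3356,.064],vel=.1); r.sleep(.2)
f0=r.current_contact_force()[2]; h=.064
while h>.054:
    h-=.001; r.move_linear([.3978,.3356,h],vel=.03); r.sleep(.05)
    f=r.current_contact_force()[2]; print(round(h,4),round(f-f0,1))
    if f-f0>4: break
r.set_gripper(0.6); r.sleep(.3); print(r.current_opening(),r.current_contact_force())
r.set_gripper(1.0)
x,y,_=r.current_tool_pos()
r.move_linear([x,y,.2],vel=.1)
r.move_to([.125,.536,.253],Q); r.sleep(.3)
print(r.current_t())
im=optics.get_image("top"); P=cloud(im)
for lo,hi in((.077,.09),(.006,.016)):
    m=(np.hypot(P[...,0]-.398,P[...,1]-.336)<.04)&(P[...,2]>lo)&(P[...,2]<hi); print(m.sum(),P[m].mean(0).round(4) if m.any() else 0)
s=optics.get_image("scene")
cv2.imwrite("pics/c3.png",np.hstack([cv2.resize(i["pixels"],(400,250)) for i in(im,s)]+[])[...,::-1])
E
```

```text
0.063 -0.6
0.062 0.3
0.061 -0.2
0.06 -0.8
0.059 -0.2
0.058 5.4
0.6005417622390917 [-0.50797492  0.68694925 -0.68088258]
20.2167
104 [0.3994 0.3355 0.0829]
58 [0.3976 0.3287 0.011 ]
```

View pics/c3.png

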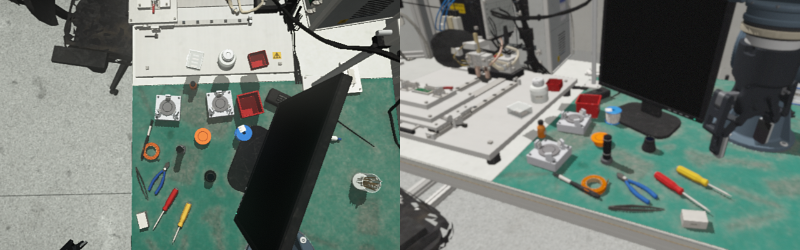

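The pusher stands upright at (180,150) in the left-hand view and (607,148) in the right-hand one. The arm is clear and nothing else has moved.

```bash
python3 -c "
from h import *
print(r.hand_in())"
```

```text
the job is handed in; nothing more can be done
None
```

The proud cap is pressed home under its three catches, and the pusher stands upright on the green bench top, released; I handed the job in at about 20 s of the 48 s allowed.

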